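# Lift a sunk bottle out of the warming block with its ejector lever

## Robot

A 6-joint arm with a two-finger parallel gripper is mounted at the origin on a cart in front of the work surface, level with it; the furniture and walls round the work are solid. World frame = base frame: x ahead of the robot, y to its left, z up, the work surface at z = 0. Lengths are in mm, angles in rad, forces in N, time in s.
With the tool pointing down it reaches from about 325 to 1000 mm from the base axis. Payload 5.1 kg.
Tool frame: the origin (TCP) lies between the finger pads; the fingertips stand 22 mm ahead of it and the grasp point (between the pads) lies 3 mm ahead of it (manip.tip_reach is the distance from the TCP to the fingertips, in mm); z points along the fingers, y is the direction in which the jaws open and shut (so a half turn about z gives the same grasp; the last joint's range is limited). The gripper opens to 85 mm and grips with 20 to 120 N. Pads are 22 mm wide; open, the fingers measure 114 mm over their backs; the gripper's body (76 mm by 85 mm) begins 54 mm behind the grasp point. The pads swing forward as they close: fully open they stand 13 mm farther back than shut.
Start: joints at [1.251, 0.124, 1.65, -0, 1.367, -0.083], TCP at [152.508, 631.844, 253.322] pointing down, gripper open.
Joint ranges: [-2.61, 2.61], [-1.02, 2.33], [0.03, 2.71], [-1.35, 4.49], [0.32, 2.68], [-2.91, 2.91]. Speed limits (rad/s): [2.57, 2.57, 3.14, 3.14, 3.14, 3.14].

## Interface

Orientations are given as a unit quaternion [x, y, z, w].
In Python, from cell import telemetry, get_image, job, search_frame, cut_out, landmark_of, manip gives the robot as it stands.
- The arm moves only by the tool apply_moves, never from a script. Its argument "commands" is a list of rows, each a list of 2 entries, a list of its own where there are three numbers: the shift along the world's x, y, z as a fraction of full scale, then the turn, a rotation vector about the world's x, y, z as a fraction of full scale. A call has 1 to 12 rows; each row is the pose to reach, as a shift and turn from the pose measured when the call began, turning the shorter way round; what a row does not reach only later rows make up. Full scale, the value 1, is 300 mm for a shift and 360 degrees for a turn. A row lasts 1/10 s, in which the tool goes at most 50 mm and 8.59 degrees, less where a joint would pass 70% of its speed; a pose out of reach is approached as far as the arm can. A call with a number of a shift or a turn outside -1 to 1 is refused whole. A call with a gripper value outside its range is refused whole. "fingers" is the opening, from 0 (shut) to 1 (fully open), set as the call begins (left out, the last holds). The fingers move at their own pace and stop on an object; "squeeze" is the grip in N (left out, the last holds). Time passes only in rows, so rows that repeat a pose let the fingers close. It gives the time, the measured TCP pose, the force and the opening at its end, in the units of the state.
- telemetry.get_state(): the state, without advancing time (a new reading comes with each control period).
- get_image(name): name is "scene" or "top" or "wrist"; returns a dict with "color" (480x640x3 uint8, red, green, blue), "z_map" (480x640 float32, mm along the optical axis (not along the pixel's ray), 0 where there is no reading), "fx", "fy", "cx", "cy" (pixels), "rvec" (rotation vector, rad) and "tvec" (3), from world to camera coordinates, as OpenCV has them; the wrist camera has in their place "mount" (4x4, takes a point from camera to tool coordinates, whose origin is the TCP and whose axes are the flange's). Camera axes: x right, y down, z forward; pixel columns grow to the right and rows downward; lengths in mm; the calibration is good to about 2 mm. A picture is of the moment at which its call begins: read the wrist's pose just before it.
- job.finish_job(): hands the job in, once; it reports no verdict.
Trained networks look in a picture, given as the dict that the camera call returned (one of the last four; its "shot" number tells which), for a name from the list of things; names that differ only in an ending like _2 or _b are one class to them, and where a whole thing is asked for, a point or a joint stands for the part that bears it (a point fixed in the world has none). Each returns a list of dicts, best first, with "conf" (0 to 1); they miss things now and then, are a little off and sometimes report something else, mostly with a low value. They report only what shows in the picture. A call takes as long as a camera call. They do not tell look-alikes from the thing itself.
- search_frame(picture, target): "box" ([left, top, right, bottom] as shares, 0 to 1, of the picture: columns of its width, rows of its height, round what is visible of it).
- cut_out(picture, target): "pixels" (480x640 bool, what is visible of it) and "box" ([left, top, right, bottom] as shares, 0 to 1, of the picture: columns of its width, rows of its height, round what is visible of it).
- landmark_of(picture, target): "at" ([column, row] as shares, 0 to 1, of the picture: columns of its width, rows of its height: a listed point, or the origin of a listed thing).
The state is a dict: "time_s": time; "qpos": joint angles; "dq": joint speeds; "joint_efforts": joint torques, N m; "position": TCP position; "eef_rot": TCP orientation; "ft_force": force on the tool from outside, world axes, zero at the start; "wrist_torque": the same for the moment, N m; "grip_width": finger opening in mm.
Only numpy, scipy, OpenCV 4.12 (cv2) and the standard library are available. Lean on these libraries where they do the work, as an engineer would, in place of code of your own. Each camera call takes 0.05 s, during which the arm holds its last target.

## Task

Bring the blue-capped bottle out of the warming block: push the lever in front of its well all the way down so that the bottle is pushed up out of the well and stays up, then take it by the cap and stand it gently, upright, in the free place at the near end of the steel tray. Then put that lever all the way back up, ready for the next bottle. Leave the orange-capped bottle down in its well, and do not knock over or shove aside the two bottles already in the tray.

Things in the scene. Friction and masses are not known exactly. Their poses are not given: they have to be found in the camera images.
- bottle_block: Two-well bottle warming block, fixed to the table: bare aluminium block in a white jacket on a grey casing, 112 mm deep (x), 204 mm wide (y), 184 mm high. Origin: centre of its underside, on the table; z up. At yaw 0 its front, with the two levers, faces the robot (-x) and +y is the left well. Wells: 72 mm diameter, 100 mm apart, open at the top, floor at z = 60 mm.
- well_left (a point): Centre of the mouth of the left (+y) well, level with the block's top (184 mm above the table). A sunk bottle's cap top lies 6 mm below this, too deep to grip. A plunger comes up through a hole in the well's floor as the lever goes down; at full stroke the bottle stands 42 mm higher, its whole cap clear above the block (cap top 36 mm above it).
- well_right (a point): The same for the right (-y) well.
- lever_left (a joint): Angle of the left well's lift lever, rad: 0 = up (45 degrees above level, plunger down), 0.645 = fully down (8 degrees above level, plunger fully up), with a stop at both ends. Stiff pivot: stays at any angle where it is left; 5 to 10 N at the knob moves it down, 4 to 7 N moves it up.
- lever_right (a joint): The same for the right well's lift lever.
- pivot_left (a point): Pivot of the left lever, 66 mm in front of the block's centre line, 45 mm above the table; its axis runs along the block's y. The lever points to the block's front (-x). At joint value q the knob's centre lies 110 mm x cos(0.785 - q) in front of the pivot and 110 mm x sin(0.785 - q) above it.
- pivot_right (a point): The same for the right lever.
- knob_left (a point): Centre of the black ball knob, 32 mm diameter, at the end of the left lever's 11 mm steel rod.
- knob_right (a point): The same for the right lever.
- blue_bottle_center (a point): Capped amber plastic bottle, round, 68 mm diameter, 118 mm tall, about 0.24 kg; screw cap at the top 43 mm diameter and 15 mm tall, shoulder below it. Blue cap, dark contents. Point at its centre, half-way up (59 mm above its underside). Starts sunk in one of the two wells, left or right. z up along the bottle.
- orange_bottle_center (a point): Capped amber plastic bottle, round, 68 mm diameter, 118 mm tall, about 0.24 kg; screw cap at the top 43 mm diameter and 15 mm tall, shoulder below it. Orange cap. Point at its centre, half-way up. Starts sunk in the other well and stays there.
- bottle_tray: Narrow open steel tray, 290 mm long (its x), 98 mm wide (its y), walls 30 mm high, floor 2.5 mm thick, wire grip at each end (reaching 17 mm beyond), fixed to the table. Origin: centre of its underside. Two bottles stand in it, in the middle and at the far (+x) end; the near (-x) end is free.
- tray_place (a point): Centre of the free place, on the floor of the tray at its near end (94 mm from the tray's centre): 93 mm wide, and about 109 mm from the near wall to the middle bottle, for the 68 mm bottle.
- tray_bottle_near_center (a point): Capped amber plastic bottle, round, 68 mm diameter, 118 mm tall, about 0.24 kg; screw cap at the top 43 mm diameter and 15 mm tall, shoulder below it. Orange cap; stands in the middle of the tray. Point at its centre, half-way up.
- tray_bottle_far_center (a point): Capped amber plastic bottle, round, 68 mm diameter, 118 mm tall, about 0.24 kg; screw cap at the top 43 mm diameter and 15 mm tall, shoulder below it. Red cap; stands at the far end of the tray. Point at its centre, half-way up.
There are look-alikes about, which are no part of the job. What is shaped like the part that bears tray_bottle_far_center but turquoise is not meant.

How it is judged (in metres and radians):
On the way, in this order (a step that is already met when the one before it is completed fails the run):
1. the lever has pushed the blue-capped bottle up, its cap clear above the block, and it stays up untouched by the robot (z of blue_bottle_center in the frame of bottle_block between 0.153 and 0.168 m and contact force between each of the arm, the fingers and blue_bottle below 0.3 N and ((value of joint lever_left above 0.5 rad and horizontal distance between blue_bottle_center and well_left below 0.01 m) or (value of joint lever_right above 0.5 rad and horizontal distance between blue_bottle_center and well_right below 0.01 m))), for 0.2 s.
2. the blue-capped bottle stands upright in the free place of the tray, let go (horizontal distance between blue_bottle_center and tray_place below 0.032 m and z of blue_bottle_center in the frame of bottle_tray between 0.055 and 0.07 m and angle between blue_bottle_center's own z axis and vertical below 0.08 rad and contact force between the fingers and blue_bottle below 0.3 N), for 0.3 s.
At the end, for the whole second after the job is handed in: The blue-capped bottle stands at rest, upright within 4.5 degrees, on the tray's floor within 32 mm of the centre of the free place; both levers are up (below 0.1 rad); the orange-capped bottle is down in its well; the two other bottles in the tray stand upright, within 25 mm of where they were (horizontal distance between blue_bottle_center and tray_place below 0.032 m and z of blue_bottle_center in the frame of bottle_tray between 0.055 and 0.07 m and angle between blue_bottle_center's own z axis and vertical below 0.08 rad and linear speed of blue_bottle below 0.02 m/s and value of joint each of lever_left, lever_right below 0.1 rad and z of orange_bottle_center in the frame of bottle_block between 0.112 and 0.126 m and angle between each of tray_bottle_near_center, tray_bottle_far_center's own z axis and vertical below 0.1 rad and distance of each of tray_bottle_near_center, tray_bottle_far_center from where it was at the start of the episode below 0.025 m); the robot touches nothing.
It fails at once if the orange-capped bottle in the block is raised more than 15 mm (z of orange_bottle_center in the frame of bottle_block above 0.134 m).
It fails at once if a bottle in the tray is tipped more than 20 degrees (angle between any of tray_bottle_near_center, tray_bottle_far_center's own z axis and vertical above 0.35 rad).
It fails at once if the blue-capped bottle is dropped or banged down into the tray (faster than 0.4 m/s in the last 40 mm above its floor, or more than 60 N) (contact force between blue_bottle and bottle_tray above 60 N or (horizontal distance between blue_bottle_center and tray_place below 0.06 m and z of blue_bottle_center in the frame of bottle_tray below 0.102 m and linear speed of blue_bottle above 0.4 m/s)).
It also fails if it takes over 58 s, if anything falls off the work surface, if the arm or the gripper's body presses on something with over 40 N, if the wrist force passes 120 N, or if a joint passes its speed limit or range.

## Working session

There is one attempt and no reset: what is moved stays moved. The work goes in short steps, Python scripts to look and compute and a tool call to move; the robot and the scene stay as the last step left them, time stands still between calls to the robot, and variables do not carry over. Pictures are saved under pics/ and viewed, and the job is handed in when it is done.

Besides the shell and the picture viewer there is one more tool, called as a command line: name --argument value ..., lists and objects as JSON in quotes. apply_moves: Moves the arm, as the interface text tells. Its arguments: {"type":"object","properties":{"commands":{"type":"array","items":{"type":"array"}},"fingers":{"type":"number"},"squeeze":{"type":"number"}},"required":["commands"]}

```bash
ls; mkdir -p pics
cat > h.py <<'E'
import numpy as np, cv2
from cell import telemetry, get_image, job, search_frame, cut_out, landmark_of, manip
def save(p,n): cv2.imwrite('pics/'+n,cv2.cvtColor(p['color'],cv2.COLOR_RGB2BGR))
def toworld(p,u,v,z=None):
    R=cv2.Rodrigues(np.array(p['rvec'],float))[0];t=np.array(p['tvec'],float).ravel()
    z=p['z_map'][int(round(v)),int(round(u))] if z is None else z
    c=np.array([(u-p['cx'])/p['fx']*z,(v-p['cy'])/p['fy']*z,z]);return R.T@(c-t)
def ray(p,u,v,zw):
    R=cv2.Rodrigues(np.array(p['rvec'],float))[0];t=np.array(p['tvec'],float).ravel()
    d=R.T@np.array([(u-p['cx'])/p['fx'],(v-p['cy'])/p['fy'],1]);o=-R.T@t
    return o+d*(zw-o[2])/d[2]
def cloud(p):
    R=cv2.Rodrigues(np.array(p['rvec'],float))[0];t=np.array(p['tvec'],float).ravel()
    v,u=np.mgrid[0:480,0:640];z=p['z_map']
    c=np.stack([(u-p['cx'])/p['fx']*z,(v-p['cy'])/p['fy']*z,z],-1)
    return (c-t)@R
E
python3 - <<'E'
from h import *
s=telemetry.get_state();print(s)
for n in('scene','top'):
    p=get_image(n);save(p,n+'0.png')
    for t in['bottle_block','well_left','well_right','knob_left','knob_right','pivot_left','pivot_right','blue_bottle_center','orange_bottle_center','bottle_tray','tray_place','tray_bottle_near_center','tray_bottle_far_center']:
        r=landmark_of(p,t)[:3]
        print(n,t,[(round(x['at'][0]*640),round(x['at'][1]*480),round(x['conf'],2)) for x in r])
E
```

```text
pics
{'time_s': 0.0, 'qpos': array([ 1.25140678e+00,  1.24526038e-01,  1.65168250e+00, -2.47425971e-05,
        1.36748900e+00, -8.26262822e-02]), 'dq': array([ 0.00115771,  0.00011193, -0.00023754,  0.002391  , -0.00049792,
       -0.00031094]), 'joint_efforts': array([ 5.18781417e-04, -4.23634207e+01, -3.65441322e+01, -9.52708820e-05,
        7.42820848e-03, -3.53372318e-07]), 'position': array([152.33489141, 631.31508687, 252.03439246]), 'eef_rot': array([ 1.18102765e-01,  9.93000820e-01, -1.03367064e-03, -1.98257520e-04]), 'ft_force': array([-0.53928922,  0.14526811,  0.73945168]), 'wrist_torque': array([-0.01663117,  0.01029553,  0.05918904]), 'grip_width': 85.60250685064578}
scene bottle_block [(430, 294, 0.8)]
scene well_left [(422, 210, 0.73), (404, 304, 0.48)]
scene well_right [(465, 239, 0.73)]
scene knob_left [(359, 278, 0.57)]
scene knob_right [(405, 306, 0.55)]
scene pivot_left [(385, 283, 0.97)]
scene pivot_right [(428, 307, 0.59)]
scene blue_bottle_center []
scene orange_bottle_center [(428, 314, 0.67), (362, 277, 0.64)]
scene bottle_tray [(295, 243, 0.69), (266, 268, 0.58), (323, 198, 0.28)]
scene tray_place [(269, 266, 0.73)]
scene tray_bottle_near_center [(300, 221, 0.68)]
scene tray_bottle_far_center [(322, 198, 0.96), (234, 303, 0.89), (282, 182, 0.65)]
top bottle_block [(384, 200, 0.62)]
top well_left [(368, 177, 0.8)]
top well_right [(417, 184, 0.67)]
top knob_left [(357, 252, 0.92)]
top knob_right [(404, 261, 0.53)]
top pivot_left [(360, 223, 0.85)]
top pivot_right [(402, 225, 0.78)]
top blue_bottle_center [(411, 190, 0.63)]
top orange_bottle_center [(364, 185, 0.69)]
top bottle_tray [(254, 222, 0.85)]
top tray_place [(260, 266, 0.62)]
top tray_bottle_near_center [(253, 216, 0.67)]
top tray_bottle_far_center [(278, 323, 0.96), (199, 186, 0.9), (252, 178, 0.66)]
```

View pics/scene0.png

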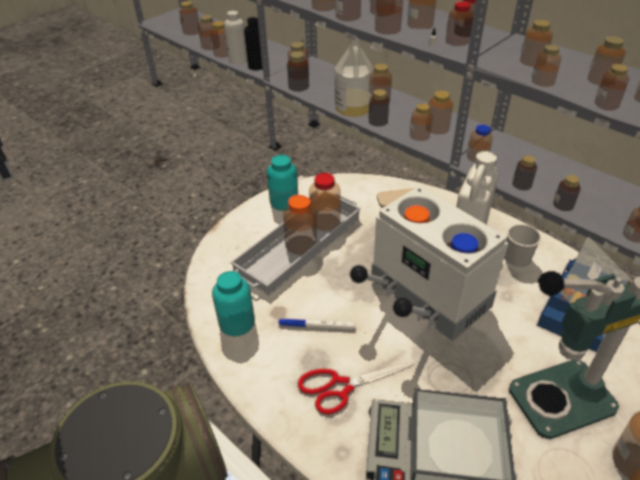

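View pics/top0.png

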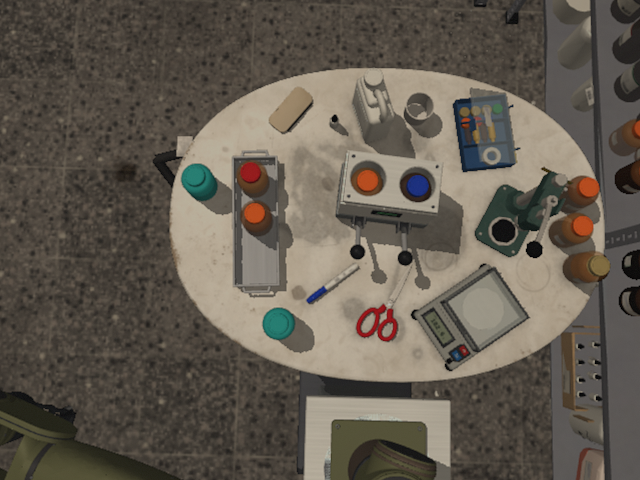

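The scene shows the blue cap at (465,242) and the orange cap at (417,213). In the top view blue is at (416,187), in the right well, and orange at (368,181). The tray with red and orange bottles is at (256,222), and its near end, around (258,262), is free. The turquoise bottles at (199,182) and (278,323) are the look-alikes. Now I'll measure.

Run:
```python
from h import *
for n in('top','scene'):
    p=get_image(n);P=cloud(p);c=p['color'].astype(int);hsv=cv2.cvtColor(p['color'],cv2.COLOR_RGB2HSV)
    ok=p['z_map']>0
    R=cv2.Rodrigues(np.array(p['rvec'],float))[0];print(n,'cam',-R.T@np.array(p['tvec']).ravel())
    def blob(name,m,zr):
        m=m&ok&(P[...,2]>zr[0])&(P[...,2]<zr[1])&(P[...,0]>200)&(P[...,0]<1100)&(abs(P[...,1])<500)
        k,l,st,ce=cv2.connectedComponentsWithStats(m.astype(np.uint8))
        for i in range(1,k):
            if st[i,4]>40:
                q=P[l==i];print(name,st[i,4],ce[i].round(),'med',np.median(q,0).round(1),'min',q.min(0).round(),'max',q.max(0).round())
    H,S,V=[hsv[...,i] for i in range(3)]
    blob('blue',(H>105)&(H<130)&(S>150),(100,260))
    blob('orange',(H>3)&(H<14)&(S>190)&(V>150),(100,260))
    blob('red',((H<3)|(H>174))&(S>180),(90,260))
    blob('turq',(H>80)&(H<95)&(S>120),(90,260))
    blob('black',(V<45),(85,160))
    # block top
    m=ok&(abs(P[...,2]-184)<5)&(S<60)&(V>90)&(P[...,0]>300)&(P[...,0]<1000)&(abs(P[...,1])<400)
    k,l,st,ce=cv2.connectedComponentsWithStats(m.astype(np.uint8));i=1+np.argmax(st[1:,4])
    q=P[l==i];r=cv2.minAreaRect(q[:,:2].astype(np.float32));print('block',len(q),r,np.median(q[:,2]))
    # tray rim
    if n=='top':
        u0=[(236,155),(276,155),(279,287),(236,287)]
        for u in u0: print('rim',u,ray(p,*u,30).round(1))
        for t in('bottle_tray','bottle_block'):
            r=cut_out(p,t)[0];q=P[r['pixels']&ok];q=q[(q[:,2]>15)&(q[:,2]<40)] if t=='bottle_tray' else q[(q[:,2]>178)&(q[:,2]<190)]
            print(t,r['conf'],len(q),cv2.minAreaRect(q[:,:2].astype(np.float32)))
        cv2.imwrite('pics/top_crop.png',cv2.resize(cv2.cvtColor(p['color'],cv2.COLOR_RGB2BGR)[140:340,180:450],None,fx=2.9,fy=2.9,interpolation=cv2.INTER_CUBIC))
```

```text
top cam [ 324.22788354  166.39855811 1412.48062878]
blue 364 [417. 186.] med [592.5 -52.5 178.3] min [572. -75. 161.] max [615. -32. 185.]
orange 319 [367. 180.] med [601.3  48.8 178. ] min [582.  29. 172.] max [622.  69. 186.]
orange 281 [589. 187.] med [ 614.9 -428.4  118.5] min [ 596. -449.  112.] max [ 634. -408.  126.]
orange 298 [254. 212.] med [537.1 279.1 120.7] min [517. 260. 106.] max [558. 299. 128.]
orange 293 [583. 225.] med [ 531.5 -414.2  118.6] min [ 512. -434.  111.] max [ 552. -394.  126.]
red 306 [250. 172.] med [622.6 290.4 120.7] min [603. 270. 108.] max [643. 310. 128.]
turq 679 [197. 178.] med [608.9 404.3 108.4] min [582. 374.  90.] max [644. 440. 125.]
turq 757 [278. 323.] med [309.4 220.5 102. ] min [278. 188.  90.] max [341. 253. 125.]
black 77 [386. 213.] med [541.9   5.  127.4] min [538. -26.  94.] max [546.  34. 153.]
black 145 [357. 252.] med [459.   62.8 135.5] min [447.  50. 123.] max [474.  77. 144.]
black 156 [405. 258.] med [449.5 -35.5 136.1] min [437. -49. 124.] max [464. -22. 143.]
block 2705 ((599.8785400390625, -3.0574264526367188), (190.81443
[... 732 characters left out ...]
.5] min [578.  28. 174.] max [619.  70. 181.]
red 227 [324. 181.] med [617.4 288.1 119.5] min [600. 272. 108.] max [641. 312. 124.]
turq 518 [281. 168.] med [602.2 399.9 102.6] min [578. 377.  90.] max [637. 431. 121.]
turq 880 [230. 288.] med [300.8 212.  103.7] min [274. 190.  90.] max [335. 244. 121.]
black 195 [416. 264.] med [539.8  -0.7 125.3] min [536. -24. 111.] max [545.  34. 148.]
black 158 [359. 274.] med [452.2  57.3 131.7] min [444.  49. 119.] max [466.  69. 140.]
black 225 [403. 307.] med [442.8 -40.9 132.4] min [433. -51. 119.] max [463. -27. 142.]
block 3143 ((598.2164916992188, 1.2604522705078125), (193.0123748779297, 108.74861145019531), 84.5038833618164) 184.22931334987396
```

View pics/top_crop.png

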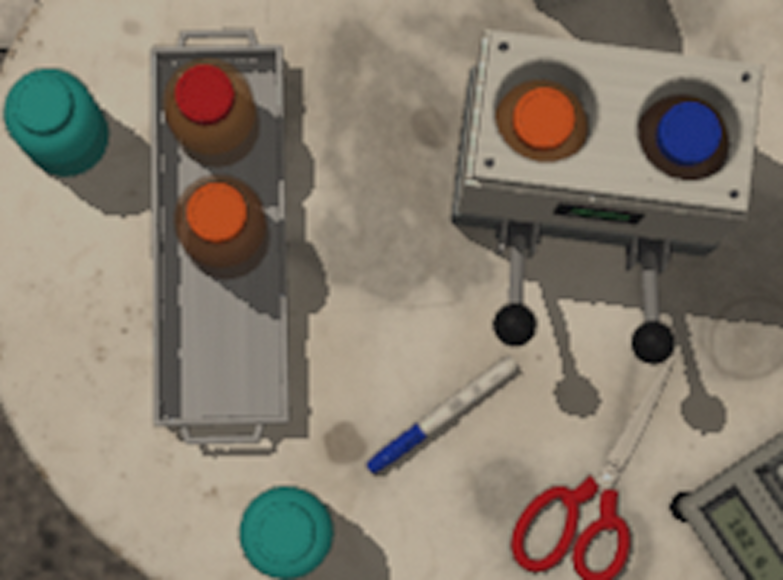

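apply_moves --commands '[[[0.44, -1, 0.06], [0, 0, 0.0224]], [[0.44, -1, 0.06], [0, 0, 0.0224]], [[0.44, -1, 0.06], [0, 0, 0.0224]], [[0.44, -1, 0.06], [0, 0, 0.0224]], [[0.44, -1, 0.06], [0, 0, 0.0224]], [[0.44, -1, 0.06], [0, 0, 0.0224]], [[0.44, -1, 0.06], [0, 0, 0.0224]], [[0.44, -1, 0.06], [0, 0, 0.0224]]]' --fingers 1

```text
time_s: 2.4
position: [285.7, 329.6, 272.0]
eef_rot: [0.05, 0.999, 0.0, 0.001]
ft_force: [-0.4, 0.1, 0.2]
grip_width: 85.4
```

apply_moves --commands '[[[0.4, -1, 0], [0, 0, 0]], [[0.4, -1, 0], [0, 0, 0]], [[0.4, -1, 0], [0, 0, 0]], [[0.4, -1, 0], [0, 0, 0]], [[0.4, -1, 0], [0, 0, 0]], [[0.4, -1, 0], [0, 0, 0]], [[0.4, -1, 0], [0, 0, 0]], [[0.4, -1, 0], [0, 0, 0]]]'

```text
time_s: 3.2
position: [406.6, 27.7, 272.0]
eef_rot: [0.053, 0.999, 0.0, 0.001]
ft_force: [-1.0, 0.5, -0.6]
grip_width: 85.8
```

```bash
cat >> h.py <<'E'
from scipy.spatial.transform import Rotation as Ro
def wrist(s,n):
    p=get_image('wrist');save(p,n);M=np.array(p['mount'],float)
    v,u=np.mgrid[0:480,0:640];z=p['z_map']
    c=np.stack([(u-p['cx'])/p['fx']*z,(v-p['cy'])/p['fy']*z,z],-1)
    t=c@M[:3,:3].T+M[:3,3]
    return p,t@Ro.from_quat(s['eef_rot']).as_matrix().T+s['position']
E
python3 - <<'E'
from h import *
s=telemetry.get_state();print(s['time_s'],s['position'],s['eef_rot'],s['qpos'].round(2),manip.tip_reach)
p,P=wrist(s,'w1.png');print(p['mount'],p['fx'])
for t in['knob_right','well_right','blue_bottle_center']:
    for x in landmark_of(p,t)[:2]:
        u,v=x['at'][0]*640,x['at'][1]*480;print(t,u,v,x['conf'],P[min(int(v),479),min(int(u),639)].round(1))
E
```

```text
3.2 [406.62114768  27.65503333 272.01896818] [5.25359481e-02 9.98618620e-01 2.83201420e-04 8.63209371e-04] [-0.06 -0.46  2.13  0.    1.47 -1.53] 22.0
[[-2.22291928e-04 -9.49780749e-01 -3.12916090e-01  8.09744283e+01]
 [ 9.99999747e-01 -4.22715176e-04  5.72661077e-04 -2.29050094e-01]
 [-6.76176847e-04 -3.12915883e-01  9.49780602e-01 -1.21110896e+02]
 [ 0.00000000e+00  0.00000000e+00  0.00000000e+00  1.00000000e+00]] 363.75395069786805
knob_right 242.11200000000002 286.8 0.88 [441.5 -33.  135.2]
```

View pics/w1.png

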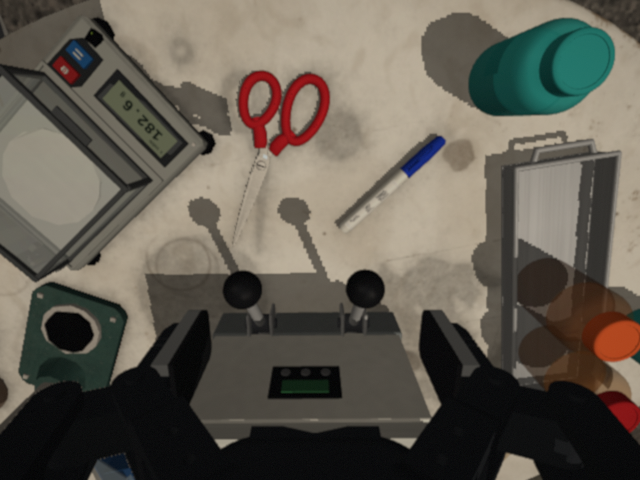

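Run:
```python
from h import *
from scipy.optimize import least_squares
s=telemetry.get_state()
p,P=wrist(s,'w1b.png')
for c in((242,290),(365,289)):
    v,u=np.mgrid[0:480,0:640]
    m=((u-c[0])**2+(v-c[1])**2<20**2)&(p['color'].max(-1)<70)&(P[...,2]>105)&(P[...,2]<150)
    q=P[m];r=least_squares(lambda a:np.linalg.norm(q-a,axis=1)-16,q.mean(0)-[0,0,12],loss='soft_l1')
    print(len(q),r.x.round(1),np.abs(r.fun).mean())
```

```text
1054 [450.1 -36.8 123.4] 0.41338684138682924
1011 [459.9  62.9 123.3] 0.4094063880499165
```

apply_moves --commands '[[[0.145, -0.215, 0], [0, 0, 0]], [[0.145, -0.215, 0], [0, 0, 0]], [[0.145, -0.215, 0], [0, 0, 0]], [[0.145, -0.215, -0.1], [0, 0, 0]], [[0.145, -0.215, -0.2], [0, 0, 0]], [[0.145, -0.215, -0.3], [0, 0, 0]], [[0.145, -0.215, -0.4], [0, 0, 0]], [[0.145, -0.215, -0.487], [0, 0, 0]], [[0.145, -0.215, -0.487], [0, 0, 0]], [[0.145, -0.215, -0.487], [0, 0, 0]]]' --fingers 0.7

```text
time_s: 4.45
position: [448.8, -32.6, 126.2]
eef_rot: [0.048, 0.999, 0.001, 0.001]
ft_force: [-0.2, 0.1, 1.2]
grip_width: 60.0
```

apply_moves --commands '[[[0, 0, 0], [0, 0, 0]], [[0, 0, 0], [0, 0, 0]], [[0, 0, 0], [0, 0, 0]], [[0, 0, 0], [0, 0, 0]], [[0, 0, 0], [0, 0, 0]], [[0, 0, 0], [0, 0, 0]], [[0, 0, 0], [0, 0, 0]], [[0, 0, 0], [0, 0, 0]]]' --fingers 0.2 --squeeze 50

```text
time_s: 5.25
position: [449.7, -36.0, 129.3]
eef_rot: [0.048, 0.999, -0.004, 0.002]
ft_force: [-5.9, -13.1, 5.9]
grip_width: 29.5
```

Run:
```python
from h import *
s=telemetry.get_state();print(s['time_s'],s['position'],s['grip_width'],s['ft_force'])
p,P=wrist(s,'w2.png')
s=[450.1,-36.8,123.4]
import math
for q in [.1,.2,.3,.4,.5,.6,.645]:
    a=.785-q; dx=110*(math.cos(.785)-math.cos(a)); dz=110*(math.sin(a)-math.sin(.785))
    print(q,[round(x/300,3) for x in (dx*.995,-dx*.0976,dz)])
```

```text
5.25 [449.65674675 -35.96925506 129.29512702] 29.46858859655591 [ -5.89404399 -13.07279533   5.94201462]
0.1 [-0.024, 0.002, -0.027]
0.2 [-0.046, 0.005, -0.057]
0.3 [-0.065, 0.006, -0.088]
0.4 [-0.08, 0.008, -0.121]
0.5 [-0.092, 0.009, -0.156]
0.6 [-0.101, 0.01, -0.192]
0.645 [-0.103, 0.01, -0.208]
```

View pics/w2.png

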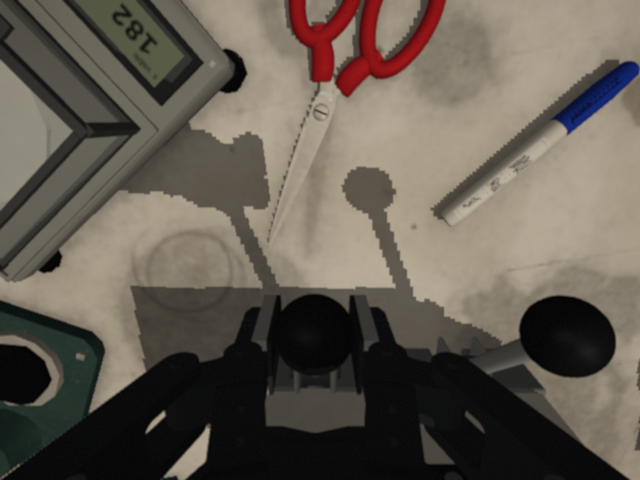

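apply_moves --commands '[[[-0.024, 0.0, -0.027], [0, 0, 0]], [[-0.046, 0.002, -0.057], [0, 0, 0]], [[-0.065, 0.004, -0.088], [0, 0, 0]], [[-0.08, 0.006, -0.121], [0, 0, 0]], [[-0.092, 0.007, -0.156], [0, 0, 0]], [[-0.101, 0.008, -0.192], [0, 0, 0]], [[-0.103, 0.008, -0.215], [0, 0, 0]], [[-0.103, 0.008, -0.22], [0, 0, 0]], [[-0.103, 0.008, -0.22], [0, 0, 0]]]'

```text
time_s: 6.2
position: [420.6, -33.5, 65.6]
eef_rot: [0.048, 0.999, -0.004, 0.004]
ft_force: [-0.3, 1.5, 4.6]
grip_width: 29.8
```

Run:
```python
from h import *
s=telemetry.get_state();print(s['time_s'],s['position'],s['grip_width'],s['ft_force'])
p,P=wrist(s,'w3.png')
p=get_image('scene');save(p,'s3.png')
```

```text
6.2 [420.63016487 -33.54721728  65.57587003] 29.794181139338196 [-0.33089619  1.4982059   4.6393195 ]
```

View pics/w3.png

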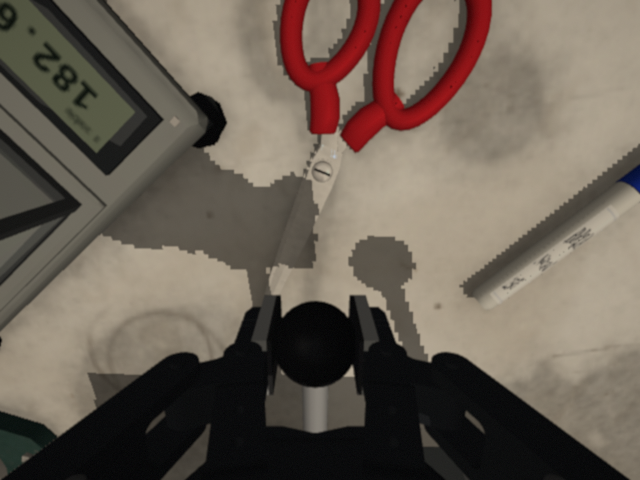

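View pics/s3.png

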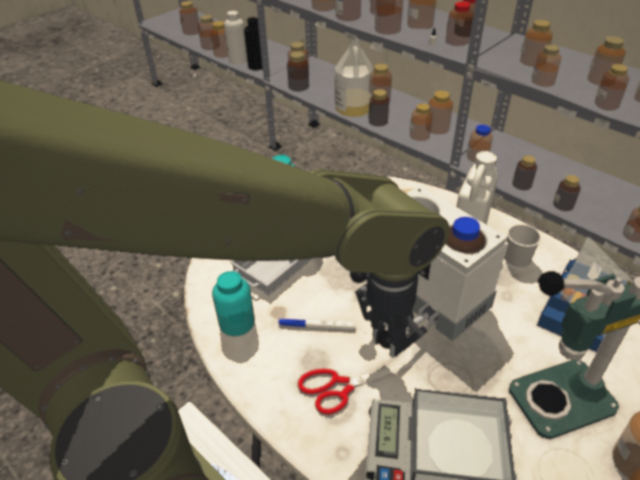

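The lever is down and the blue cap now stands proud of the block at (466,230) in the scene. I'll press lightly against the stop, then let go.

apply_moves --commands '[[[-0.003, 0, -0.02], [0, 0, 0]], [[-0.003, 0, -0.03], [0, 0, 0]], [[-0.003, 0, -0.03], [0, 0, 0]]]'

```text
time_s: 6.6
position: [421.2, -33.6, 58.5]
eef_rot: [0.047, 0.999, -0.004, 0.005]
ft_force: [-2.1, 1.9, 5.4]
grip_width: 29.2
```

apply_moves --commands '[[[0, 0, 0], [0, 0, 0]], [[0, 0, 0], [0, 0, 0]], [[0, 0, 0], [0, 0, 0]], [[0, 0, 0], [0, 0, 0]], [[0, 0, 0], [0, 0, 0]]]' --fingers 0.7

```text
time_s: 7.1
position: [421.0, -33.6, 58.3]
eef_rot: [0.047, 0.999, -0.004, 0.005]
ft_force: [-0.6, -0.4, -0.1]
grip_width: 59.6
```

apply_moves --commands '[[[0, 0, 0.1], [0, 0, 0]], [[0, 0, 0.25], [0, 0, 0]], [[0, 0, 0.4], [0, 0, 0]], [[0, 0, 0.55], [0, 0, 0]], [[0, 0, 0.7], [0, 0, 0]], [[0, 0, 0.85], [0, 0, 0]], [[0, 0, 0.85], [0, 0, 0]], [[0, 0, 0.85], [0, 0, 0]]]' --fingers 1

```text
time_s: 7.9
position: [421.4, -33.7, 314.5]
eef_rot: [0.047, 0.999, -0.004, 0.006]
ft_force: [0.5, 0.1, -1.0]
grip_width: 85.3
```

```bash
cat > cap.py <<'E'
from h import *
import sys
s=telemetry.get_state();print(s['time_s'],s['position'],s['eef_rot'],s['grip_width'],s['ft_force'])
def caps(P,p,ok):
    hsv=cv2.cvtColor(p['color'],cv2.COLOR_RGB2HSV);H,S,V=[hsv[...,i] for i in range(3)]
    for nm,m in(('blue',(H>105)&(H<130)&(S>150)&(V>60)),('orange',(H>3)&(H<14)&(S>190)&(V>110))):
        m=m&ok&(P[...,2]>95)&(P[...,2]<300)&(P[...,1]>-200)&(P[...,1]<350)
        k,l,st,ce=cv2.connectedComponentsWithStats(m.astype(np.uint8))
        for i in range(1,k):
            if st[i,4]>100:
                q=P[l==i];zt=np.percentile(q[:,2],90);q=q[abs(q[:,2]-zt)<4];c,r=cv2.minEnclosingCircle(q[:,:2].astype(np.float32))
                print(nm,ce[i].round(),len(q),'circ',np.round(c,1),round(r,1),'mean',q.mean(0).round(1),'ztop',np.median(q[:,2]).round(1))
p,P=wrist(s,sys.argv[1]+'_w.png');caps(P,p,p['z_map']>0)
p=get_image('scene');save(p,sys.argv[1]+'_s.png');print('scene');caps(cloud(p),p,p['z_map']>0)
E
python3 cap.py a4
```

```text
7.9 [421.39298366 -33.68550051 314.49208157] [ 0.04734218  0.99885122 -0.003796    0.00636746] 85.3438481729782 [ 0.46709548  0.07344679 -1.01469207]
orange [635. 302.] 210 circ [536.6 267.5] 16.0 mean [537.2 264.  120.5] ztop 120.5
orange [421. 412.] 869 circ [598.5  48.3] 20.8 mean [595.3  43.5 177.7] ztop 177.7
scene
blue [466. 226.] 339 circ [587.6 -51.8] 20.7 mean [587.1 -51.2 218.9] ztop 218.9
orange [299. 204.] 208 circ [534.  279.2] 21.1 mean [532.7 278.5 119.7] ztop 119.7
```

View pics/a4_w.png

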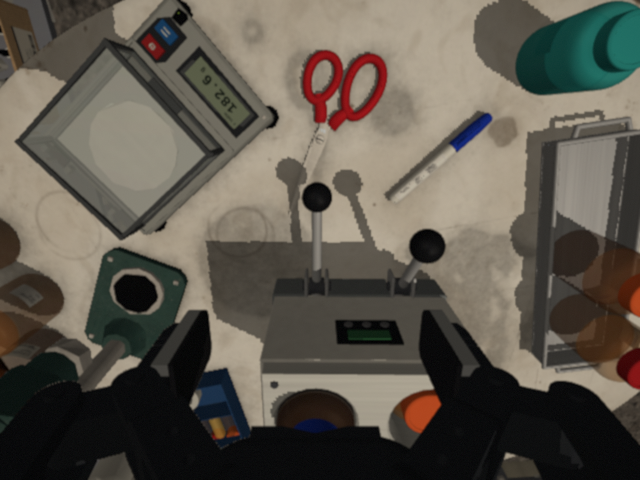

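View pics/a4_s.png

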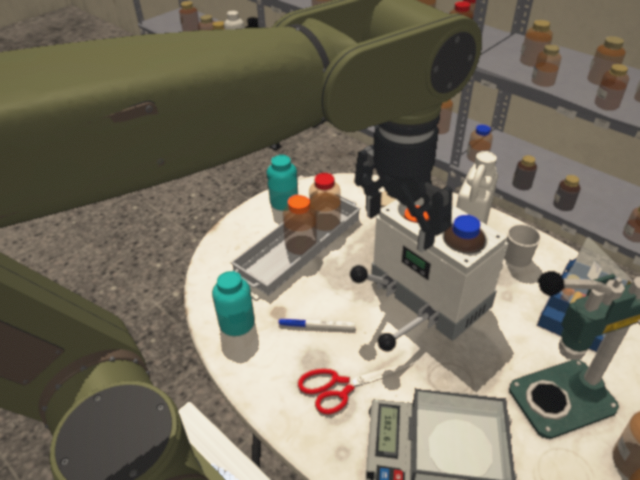

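Seen from the wrist, the right lever's knob at (317,197) is down and the left one at (428,246) is still up. In the scene the blue cap top is at z≈219–220, which is full stroke, and the bottle is untouched. Next I go above the cap.

apply_moves --commands '[[[0.15, -0.02, -0.02], [0.0013, 0.002, 0]], [[0.3, -0.04, -0.04], [0.0013, 0.002, 0]], [[0.45, -0.05, -0.06], [0.0013, 0.002, 0]], [[0.567, -0.059, -0.08], [0.0013, 0.002, 0]], [[0.567, -0.059, -0.1], [0.0013, 0.002, 0]], [[0.567, -0.059, -0.1], [0.0013, 0.002, 0]], [[0.567, -0.059, -0.1], [0.0013, 0.002, 0]], [[0.567, -0.059, -0.1], [0.0013, 0.002, 0]]]'

```text
time_s: 8.8
position: [589.5, -51.0, 281.8]
eef_rot: [0.047, 0.999, 0.0, -0.003]
ft_force: [0.1, 0.3, 0.7]
grip_width: 85.4
```

```bash
python3 cap.py a5
```

```text
8.8 [589.50234029 -51.02671293 281.83097396] [ 4.73338604e-02  9.98875632e-01  3.86595811e-04 -2.61313447e-03] 85.43061370420929 [0.07418322 0.33577588 0.66438395]
blue [315. 274.] 4290 circ [589.1 -50.3] 21.4 mean [588.5 -50.5 219.2] ztop 219.2
orange [468. 251.] 3026 circ [599.1  49.4] 21.2 mean [598.5  49.4 177.8] ztop 177.8
scene
blue [466. 226.] 333 circ [588.  -49.6] 20.7 mean [587.5 -51.3 218.7] ztop 218.7
orange [299. 204.] 198 circ [533.5 278. ] 21.1 mean [532.7 278.7 119.9] ztop 119.9
orange [417. 214.] 275 circ [598.2  49.1] 21.3 mean [597.8  49.  177.4] ztop 177.4
```

View pics/a5_w.png

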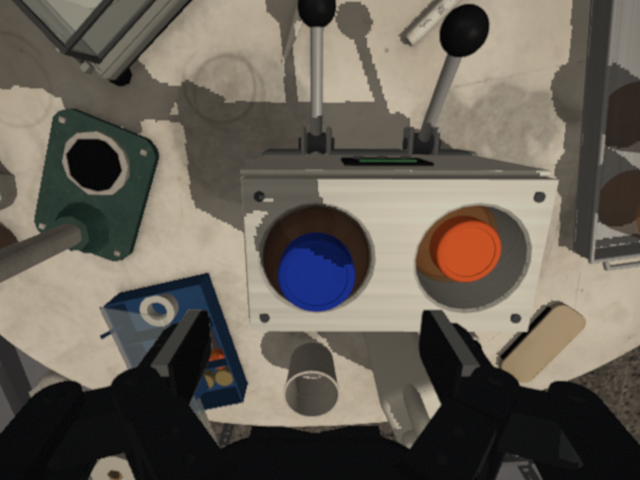

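The blue cap sits at (317,272) in the wrist view and measures (589,−50), centred under the TCP. I'm going down to grip it.

apply_moves --commands '[[[0, 0.002, -0.06], [0, 0, 0]], [[0, 0.002, -0.12], [0, 0, 0]], [[0, 0.002, -0.17], [0, 0, 0]], [[0, 0.002, -0.2], [0, 0, 0]], [[0, 0.002, -0.2], [0, 0, 0]], [[0, 0.002, -0.2], [0, 0, 0]]]'

```text
time_s: 9.5
position: [590.0, -50.6, 223.0]
eef_rot: [0.047, 0.999, 0.0, -0.002]
ft_force: [0.0, -0.9, -0.0]
grip_width: 85.3
```

apply_moves --commands '[[[0, 0, 0], [0, 0, 0]], [[0, 0, 0], [0, 0, 0]], [[0, 0, 0], [0, 0, 0]], [[0, 0, 0], [0, 0, 0]], [[0, 0, 0], [0, 0, 0]], [[0, 0, 0], [0, 0, 0]], [[0, 0, 0], [0, 0, 0]]]' --fingers 0.3 --squeeze 40

```text
time_s: 10.2
position: [590.4, -50.6, 223.7]
eef_rot: [0.047, 0.999, 0.0, -0.001]
ft_force: [-0.7, 1.3, 4.1]
grip_width: 41.6
```

```bash
python3 cap.py a6
```

```text
10.2 [590.3929328  -50.59163853 223.71496811] [ 4.73566755e-02  9.98877420e-01  2.19597639e-04 -1.09411564e-03] 41.61130219536197 [-0.72320865  1.34552086  4.12950375]
blue [313. 325.] 7858 circ [589. -51.] 21.4 mean [587.8 -50.7 218.8] ztop 218.9
orange [513. 286.] 5050 circ [598.7  49.5] 21.6 mean [598.1  49.2 177.7] ztop 177.7
scene
blue [464. 226.] 305 circ [587. -49.] 21.0 mean [586.4 -48.1 218.6] ztop 218.5
orange [299. 204.] 209 circ [534.2 280.5] 21.6 mean [532.5 278.2 119.8] ztop 119.8
orange [417. 214.] 274 circ [598.4  50.5] 21.2 mean [598.   49.3 177.4] ztop 177.5
```

View pics/a6_w.png

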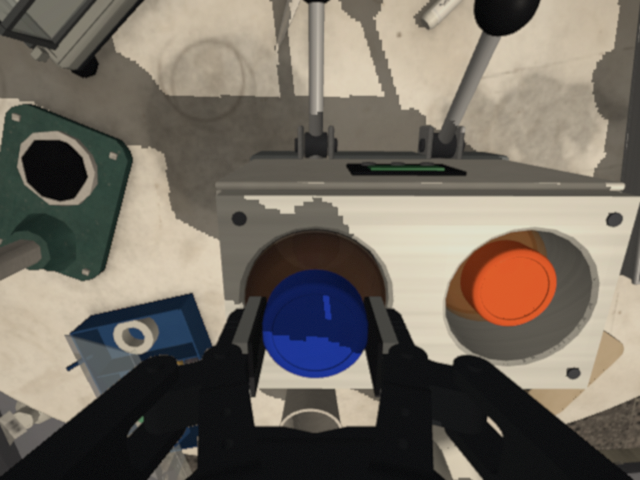

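View pics/a6_s.png

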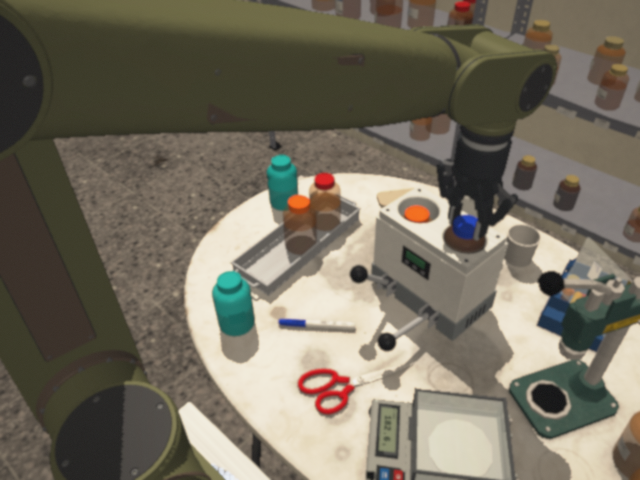

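The wrist view shows the pads on both sides of the blue cap (252–375, 325), at an opening of 41.6 mm. I'll lift it straight up.

apply_moves --commands '[[[0, 0, 0.03], [0, 0, 0]], [[0, 0, 0.08], [0, 0, 0]], [[0, 0, 0.14], [0, 0, 0]], [[0, 0, 0.2], [0, 0, 0]], [[0, 0, 0.26], [0, 0, 0]], [[0, 0, 0.32], [0, 0, 0]], [[0, 0, 0.37], [0, 0, 0]], [[0, 0, 0.37], [0, 0, 0]], [[0, 0, 0.37], [0, 0, 0]], [[0, 0, 0.37], [0, 0, 0]]]'

```text
time_s: 11.3
position: [589.9, -50.5, 333.2]
eef_rot: [0.047, 0.999, 0.0, -0.002]
ft_force: [0.1, 0.1, -3.0]
grip_width: 41.7
```

```bash
python3 cap.py a7
```

```text
11.3 [589.87815493 -50.48764483 333.20648809] [ 4.73225985e-02  9.98876845e-01  3.58788545e-04 -2.34348999e-03] 41.68556886167494 [ 0.14846891  0.13834256 -3.01028519]
orange [441. 228.] 2155 circ [599.   49.3] 21.2 mean [598.6  49.2 177.7] ztop 177.7
scene
orange [299. 204.] 204 circ [533.9 278. ] 20.7 mean [532.6 278.  120. ] ztop 120.0
orange [417. 214.] 279 circ [598.9  49.8] 21.0 mean [598.   48.7 177.3] ztop 177.4
```

View pics/a7_s.png

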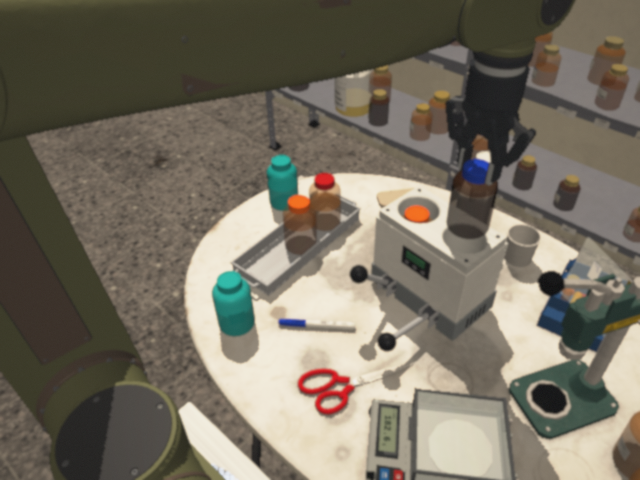

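The bottle is held clear of the block, hanging upright at (475,195), with about 3 N at the wrist. I'm carrying it over towards the tray.

apply_moves --commands '[[[-0.02, 0.05, 0], [0, 0, 0]], [[-0.06, 0.13, 0], [0, 0, 0]], [[-0.11, 0.23, 0], [0, 0, 0]], [[-0.16, 0.33, 0], [0, 0, 0]], [[-0.21, 0.43, 0], [0, 0, 0]], [[-0.26, 0.53, 0], [0, 0, 0]], [[-0.31, 0.63, 0], [0, 0, 0]], [[-0.36, 0.73, 0], [0, 0, 0]], [[-0.41, 0.82, 0], [0, 0, 0]], [[-0.44, 0.88, 0], [0, 0, 0]], [[-0.45, 0.9, 0], [0, 0, 0]], [[-0.45, 0.9, 0], [0, 0, 0]]]'

```text
time_s: 12.6
position: [454.2, 220.2, 332.8]
eef_rot: [0.046, 0.999, 0.0, -0.003]
ft_force: [-0.4, -0.3, -3.6]
grip_width: 41.7
```

Run:
```python
from h import *
s=telemetry.get_state();print(s['time_s'],s['position'],s['eef_rot'],s['grip_width'],s['ft_force'])
p,P=wrist(s,'w8.png')
r=landmark_of(p,'tray_place');print([(x['conf'],x['at'][0]*640,x['at'][1]*480) for x in r])
np.save('P8.npy',P)
```

```text
12.6 [454.17945022 220.16638772 332.80078486] [ 4.63848678e-02  9.98920254e-01  2.00094925e-04 -2.59427022e-03] 41.72692480019072 [-0.36977564 -0.27720514 -3.64276274]
[(0.8, 363.776, 174.72)]
```

View pics/w8.png

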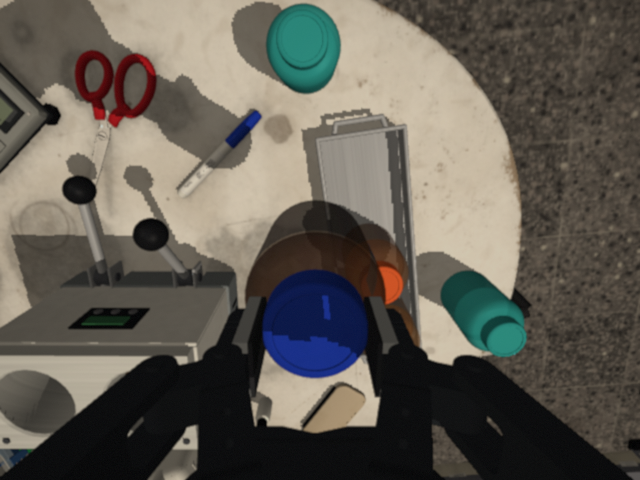

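Run:
```python
import numpy as np,cv2
P=np.load('P8.npy')
print('place',P[175,364].round(1))
v,u=np.mgrid[0:480,0:640]
m=(P[...,2]>24)&(P[...,2]<36)&(u>305)&(u<420)&(v>110)&(v<240)
q=P[m];print(len(q),q.min(0).round(),q.max(0).round())
for x in range(385,480,8):
    a=q[(abs(q[:,0]-x)<4)]
    if len(a):print(x,len(a),a[:,1].min().round(1),a[:,1].max().round(1),np.median(a[:,2]).round(1))
a=q[(q[:,1]>245)&(q[:,1]<305)]
print(np.percentile(a[:,0],[2,10,25,50,75,90]).round(1))
```

```text
place [440.2 282.5   2.8]
1792 [371. 226.  24.] [520. 335.  36.]
385 264 239.0 328.2 32.3
393 297 225.9 327.9 32.7
401 74 226.3 329.2 32.5
409 73 226.8 328.8 32.5
417 73 227.2 329.9 32.4
425 74 227.6 329.7 32.6
433 72 228.1 330.8 33.0
441 68 228.5 330.7 32.7
449 67 229.0 331.8 32.7
457 70 229.4 331.7 32.7
465 42 231.6 332.8 32.5
473 40 327.8 332.7 33.0
[372.2 373.8 376.  385.4 389.9 468.1]
```

apply_moves --commands '[[[-0.01, 0.06, 0], [0, 0, 0]], [[-0.025, 0.13, 0], [0, 0, 0]], [[-0.037, 0.18, 0], [0, 0, 0]], [[-0.037, 0.198, 0], [0, 0, 0]], [[-0.037, 0.198, -0.03], [0, 0, 0]], [[-0.037, 0.198, -0.1], [0, 0, 0]], [[-0.037, 0.198, -0.2], [0, 0, 0]], [[-0.037, 0.198, -0.3], [0, 0, 0]], [[-0.037, 0.198, -0.4], [0, 0, 0]], [[-0.037, 0.198, -0.48], [0, 0, 0]], [[-0.037, 0.198, -0.51], [0, 0, 0]], [[-0.037, 0.198, -0.51], [0, 0, 0]]]'

```text
time_s: 13.9
position: [443.1, 277.4, 177.9]
eef_rot: [0.048, 0.999, -0.001, -0.004]
ft_force: [-0.1, -0.4, -1.1]
grip_width: 41.9
```

```bash
python3 cap.py a9
python3 - <<'E'
from h import *
p=get_image('top');save(p,'t9.png')
cv2.imwrite('pics/s9c.png',cv2.resize(cv2.imread('pics/a9_s.png')[130:330,190:430],None,fx=3,fy=3))
E
```

```text
13.9 [443.06401439 277.4077171  177.91733982] [ 4.78117702e-02  9.98847479e-01 -9.75172208e-04 -4.09847499e-03] 41.87695288301635 [-0.1184683  -0.44888117 -1.10227241]
blue [313. 331.] 7367 circ [441.5 277.2] 21.3 mean [441.2 276.8 173.1] ztop 173.1
orange [333. 411.] 2306 circ [534.4 280.2] 21.3 mean [529.8 279.8 120.4] ztop 120.4
scene
blue [258. 205.] 135 circ [436.6 279.7] 20.4 mean [436.3 281.7 174.3] ztop 174.3
orange [299. 204.] 202 circ [534.1 279.2] 20.8 mean [532.6 278.4 119.9] ztop 119.9
orange [417. 214.] 264 circ [598.   50.2] 20.9 mean [597.9  48.8 177.5] ztop 177.5
```

View pics/s9c.png

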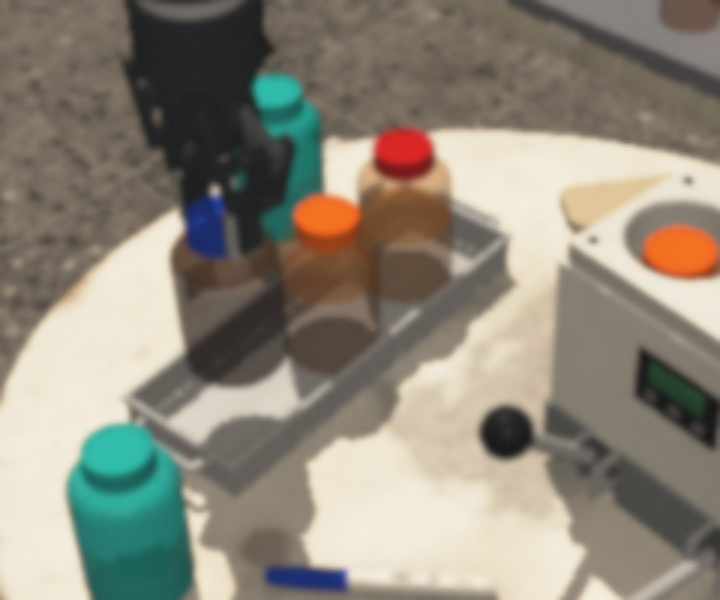

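View pics/a9_w.png

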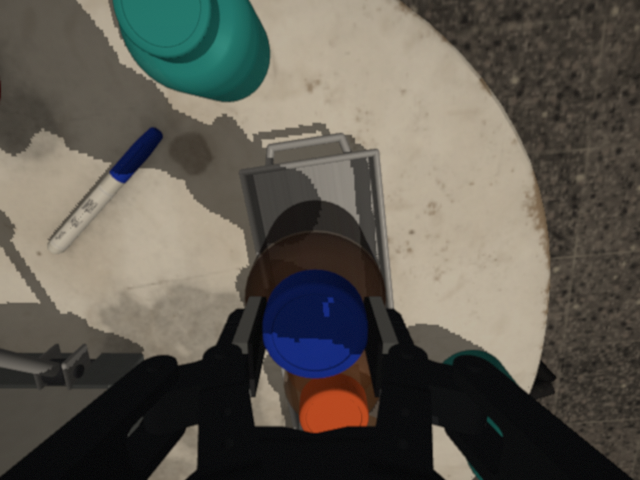

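The wrist view shows the bottle centred over the free place, with the tray walls clear on both sides (245 to 388 px). I'm lowering it slowly.

apply_moves --commands '[[[0, 0.007, -0.01], [0, 0, 0]], [[0, 0.007, -0.03], [0, 0, 0]], [[0, 0.007, -0.055], [0, 0, 0]], [[0, 0.007, -0.08], [0, 0, 0]], [[0, 0.007, -0.105], [0, 0, 0]], [[0, 0.007, -0.13], [0, 0, 0]], [[0, 0.007, -0.15], [0, 0, 0]], [[0, 0.007, -0.155], [0, 0, 0]], [[0, 0.007, -0.155], [0, 0, 0]]]'

```text
time_s: 14.95
position: [444.8, 280.7, 134.8]
eef_rot: [0.048, 0.999, 0.001, -0.001]
ft_force: [-1.0, -0.0, -1.2]
grip_width: 41.3
```

apply_moves --commands '[[[0, 0, -0.005], [0, 0, 0]], [[0, 0, -0.01], [0, 0, 0]], [[0, 0, -0.013], [0, 0, 0]], [[0, 0, -0.013], [0, 0, 0]]]'

```text
time_s: 15.35
position: [444.7, 280.7, 130.8]
eef_rot: [0.048, 0.999, 0.001, -0.001]
ft_force: [0.2, 0.4, -2.2]
grip_width: 41.7
```

apply_moves --commands '[[[0, 0, -0.005], [0, 0, 0]], [[0, 0, -0.01], [0, 0, 0]], [[0, 0, -0.015], [0, 0, 0]], [[0, 0, -0.015], [0, 0, 0]]]'

```text
time_s: 15.75
position: [444.7, 280.7, 126.1]
eef_rot: [0.048, 0.999, 0.001, -0.002]
ft_force: [-0.3, 0.2, -1.6]
grip_width: 41.6
```

apply_moves --commands '[[[0, 0, -0.004], [0, 0, 0]], [[0, 0, -0.007], [0, 0, 0]], [[0, 0, -0.007], [0, 0, 0]]]'

```text
time_s: 16.05
position: [445.9, 280.8, 125.6]
eef_rot: [0.047, 0.999, 0.001, -0.0]
ft_force: [-0.1, -1.8, 4.7]
grip_width: 41.6
```

```bash
python3 cap.py a10
```

```text
16.05 [445.86000842 280.8305849  125.59350199] [ 4.74505346e-02  9.98873330e-01  6.77487565e-04 -2.40099787e-04] 41.574327419896996 [-0.12463454 -1.83500368  4.67175964]
blue [313. 331.] 7319 circ [444.8 280.9] 21.5 mean [444.2 280.1 120.8] ztop 120.8
scene
blue [261. 226.] 121 circ [441.8 284.4] 19.9 mean [438.7 285.1 120.4] ztop 120.4
orange [299. 204.] 198 circ [533.9 279.2] 20.9 mean [533.2 278.5 119.8] ztop 119.6
orange [417. 214.] 283 circ [598.7  50.2] 21.7 mean [597.7  48.7 177.3] ztop 177.3
```

The bottle is on the floor: cap top at 120.8, the same as its neighbour, and the wrist force has turned upward. I'll release and rise.

apply_moves --commands '[[[0, 0, 0], [0, 0, 0]], [[0, 0, 0], [0, 0, 0]], [[0, 0, 0], [0, 0, 0]], [[0, 0, 0], [0, 0, 0]], [[0, 0, 0], [0, 0, 0]], [[0, 0, 0], [0, 0, 0]]]' --fingers 1

```text
time_s: 16.75
position: [445.7, 280.8, 125.4]
eef_rot: [0.047, 0.999, 0.001, -0.0]
ft_force: [0.1, -0.3, -0.4]
grip_width: 85.1
```

apply_moves --commands '[[[0, 0, 0.05], [0, 0, 0]], [[0, 0, 0.15], [0, 0, 0]], [[0, 0, 0.3], [0, 0, 0]], [[0, 0, 0.45], [0, 0, 0]], [[0, 0, 0.5], [0, 0, 0]], [[0, 0, 0.5], [0, 0, 0]], [[0, 0, 0.5], [0, 0, 0]]]'

```text
time_s: 17.45
position: [445.3, 280.6, 274.6]
eef_rot: [0.048, 0.999, 0.0, -0.001]
ft_force: [-0.4, -0.4, 0.0]
grip_width: 85.5
```

```bash
python3 cap.py a11
```

```text
17.45 [445.30053321 280.59340186 274.64538878] [ 4.75062478e-02  9.98870485e-01  4.39226206e-04 -8.46715497e-04] 85.5125017273984 [-0.41691887 -0.39687076  0.02417616]
blue [313. 231.] 2185 circ [447.  279.4] 21.4 mean [446.5 279.3 120.5] ztop 120.5
orange [324. 328.] 1631 circ [535.1 280.6] 21.7 mean [534.3 280.1 120.4] ztop 120.4
scene
blue [267. 226.] 221 circ [445.3 278.4] 20.3 mean [445.3 276.6 119.9] ztop 119.9
orange [299. 204.] 206 circ [533.7 278. ] 20.9 mean [533.1 278.1 119.6] ztop 119.6
orange [417. 214.] 275 circ [598.7  49.7] 20.8 mean [597.9  48.9 177.5] ztop 177.4
```

View pics/a11_w.png

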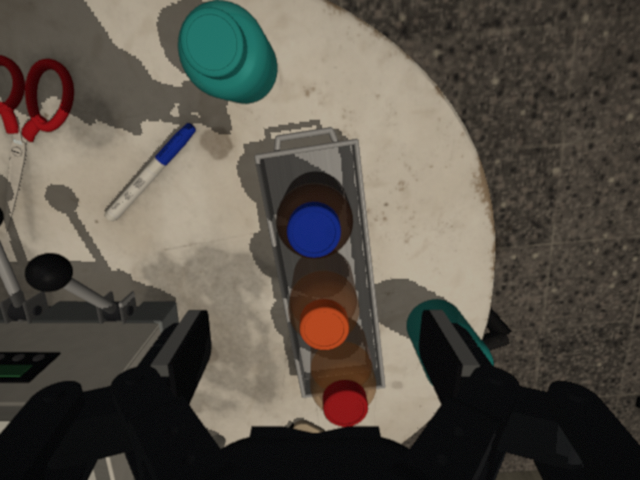

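View pics/a11_s.png

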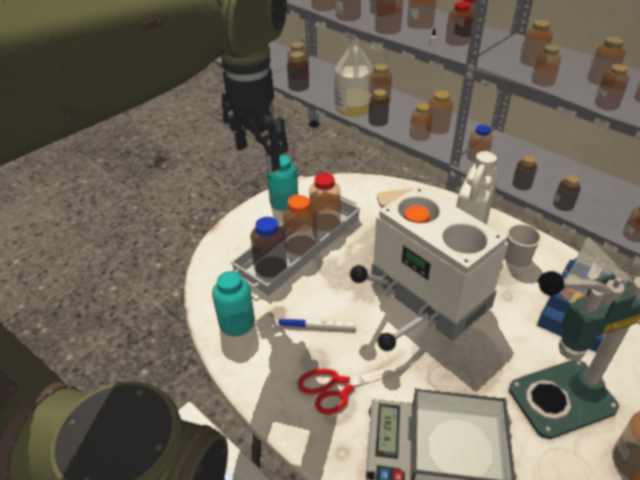

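The bottle stands upright and released in the near place. The scene shows its blue cap at (267,227) and the neighbours unmoved. Back to the lowered lever.

apply_moves --commands '[[[-0.08, -1, 0], [0, 0, 0]], [[-0.08, -1, 0], [0, 0, 0]], [[-0.08, -1, 0], [0, 0, 0]], [[-0.08, -1, 0], [0, 0, 0]], [[-0.08, -1, 0], [0, 0, 0]], [[-0.08, -1, 0], [0, 0, 0]], [[-0.08, -1, 0], [0, 0, 0]], [[-0.08, -1, 0], [0, 0, 0]], [[-0.08, -1, 0], [0, 0, 0]]]' --fingers 0.7

```text
time_s: 18.45
position: [420.3, -18.9, 271.4]
eef_rot: [0.047, 0.999, -0.0, -0.003]
ft_force: [-1.5, 1.2, 0.1]
grip_width: 59.6
```

```bash
cat > knob.py <<'E'
from h import *
import sys
from scipy.optimize import least_squares
s=telemetry.get_state();print(s['time_s'],s['position'],s['eef_rot'])
p,P=wrist(s,sys.argv[1])
x0=[float(a) for a in sys.argv[2:5]]
m=(np.linalg.norm(P-np.array(x0),axis=-1)<30)&(p['color'].max(-1)<70)&(p['z_map']>0)
q=P[m];r=least_squares(lambda a:np.linalg.norm(q-a,axis=1)-16,x0,loss='soft_l1')
print(len(q),r.x.round(1),np.abs(r.fun).mean())
E
python3 knob.py w12.png 419 -34 60
```

```text
18.45 [420.32724477 -18.92398221 271.4321934 ] [ 4.71441065e-02  9.98881973e-01 -1.55714832e-05 -3.49818266e-03]
844 [419.3 -33.6  61.3] 0.39897982130797993
```

View pics/w12.png

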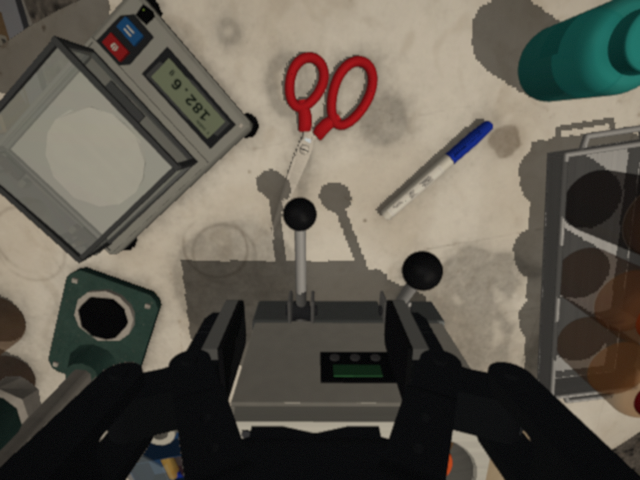

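The lowered knob at (300,214) measures (419.3,−33.6,61.3). I'm going down to grip it.

apply_moves --commands '[[[-0.003, -0.049, 0], [0, 0, 0]], [[-0.003, -0.049, -0.12], [0, 0, 0]], [[-0.003, -0.049, -0.25], [0, 0, 0]], [[-0.003, -0.049, -0.4], [0, 0, 0]], [[-0.003, -0.049, -0.55], [0, 0, 0]], [[-0.003, -0.049, -0.65], [0, 0, 0]], [[-0.003, -0.049, -0.7], [0, 0, 0]], [[-0.003, -0.049, -0.7], [0, 0, 0]], [[-0.003, -0.049, -0.7], [0, 0, 0]]]'

```text
time_s: 19.4
position: [419.9, -32.1, 61.9]
eef_rot: [0.045, 0.999, -0.0, -0.003]
ft_force: [0.7, 0.2, 0.1]
grip_width: 59.2
```

apply_moves --commands '[[[0, 0, 0], [0, 0, 0]], [[0, 0, 0], [0, 0, 0]], [[0, 0, 0], [0, 0, 0]], [[0, 0, 0], [0, 0, 0]], [[0, 0, 0], [0, 0, 0]], [[0, 0, 0], [0, 0, 0]], [[0, 0, 0], [0, 0, 0]]]' --fingers 0.2 --squeeze 60

```text
time_s: 20.1
position: [421.1, -33.4, 63.8]
eef_rot: [0.045, 0.999, -0.002, -0.002]
ft_force: [-2.3, -5.0, 2.5]
grip_width: 29.3
```

apply_moves --commands '[[[0.002, 0, 0.016], [0, 0, 0]], [[0.011, -0.001, 0.052], [0, 0, 0]], [[0.023, -0.002, 0.087], [0, 0, 0]], [[0.038, -0.004, 0.12], [0, 0, 0]], [[0.057, -0.005, 0.151], [0, 0, 0]], [[0.079, -0.008, 0.181], [0, 0, 0]], [[0.103, -0.01, 0.208], [0, 0, 0]], [[0.115, -0.01, 0.222], [0, 0, 0]], [[0.12, -0.01, 0.226], [0, 0, 0]], [[0.12, -0.01, 0.226], [0, 0, 0]]]'

```text
time_s: 21.1
position: [459.3, -37.1, 131.7]
eef_rot: [0.046, 0.999, -0.002, 0.001]
ft_force: [10.1, -6.7, -16.0]
grip_width: 28.0
```

```bash
python3 cap.py a13
```

```text
21.1 [459.34777515 -37.07790235 131.74826014] [ 0.04606729  0.99893574 -0.00202217  0.00105097] 27.950988075711994 [ 10.08810676  -6.71165517 -15.9528192 ]
scene
blue [267. 227.] 180 circ [444.5 276.9] 19.5 mean [443.2 273.8 119.9] ztop 120.0
```

View pics/a13_w.png

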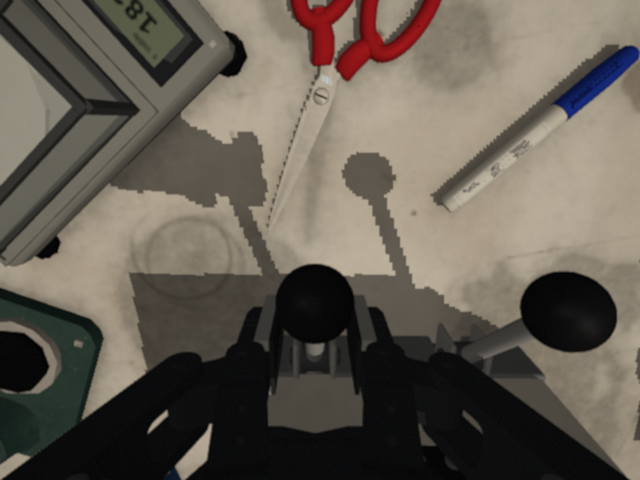

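The lever is against its upper stop, with about 19 N back at the wrist. I'll release, rise and check.

apply_moves --commands '[[[0, 0, 0], [0, 0, 0]], [[0, 0, 0], [0, 0, 0]], [[0, 0, 0], [0, 0, 0]], [[0, 0, 0], [0, 0, 0]], [[0, 0, 0], [0, 0, 0]]]' --fingers 0.7

```text
time_s: 21.7
position: [459.5, -37.0, 132.2]
eef_rot: [0.046, 0.999, -0.002, 0.001]
ft_force: [-0.3, -0.1, -0.2]
grip_width: 59.7
```

apply_moves --commands '[[[0, 0, 0.1], [0, 0, 0]], [[0, 0, 0.25], [0, 0, 0]], [[0, 0, 0.4], [0, 0, 0]], [[-0.1, 0, 0.5], [0, 0, 0]], [[-0.2, 0, 0.55], [0, 0, 0]], [[-0.2, 0, 0.55], [0, 0, 0]], [[-0.2, 0, 0.55], [0, 0, 0]]]'

```text
time_s: 22.4
position: [399.5, -36.9, 297.7]
eef_rot: [0.046, 0.999, -0.002, 0.002]
ft_force: [-0.3, 0.5, -0.4]
grip_width: 59.5
```

```bash
python3 knob.py w14.png 450 -37 123;python3 knob.py w14b.png 460 63 123; python3 cap.py a14
```

```text
22.4 [399.53130089 -36.93999477 297.70563708] [ 0.04611645  0.99893093 -0.00204233  0.00247106]
988 [448.2 -36.5 121.4] 0.3852234266455638
22.45 [399.51079299 -36.89949998 296.70202558] [ 0.04608062  0.99893516 -0.00183909  0.00132056]
1026 [459.9  62.9 123.4] 0.4728071437956082
22.5 [399.52546662 -36.88047878 296.12394551] [ 4.60035003e-02  9.98939584e-01 -1.74268600e-03  5.90826373e-04] 59.930079115067905 [ 0.10470947  0.19447173 -0.17957799]
orange [454. 453.] 287 circ [599.1  60.8] 17.0 mean [599.4  64.1 177.9] ztop 177.9
scene
blue [266. 226.] 217 circ [445.7 278.3] 20.3 mean [445.7 276.7 120. ] ztop 119.9
orange [299. 204.] 204 circ [534.  279.2] 21.1 mean [532.7 278.3 119.8] ztop 119.8
```

View pics/a14_w.png

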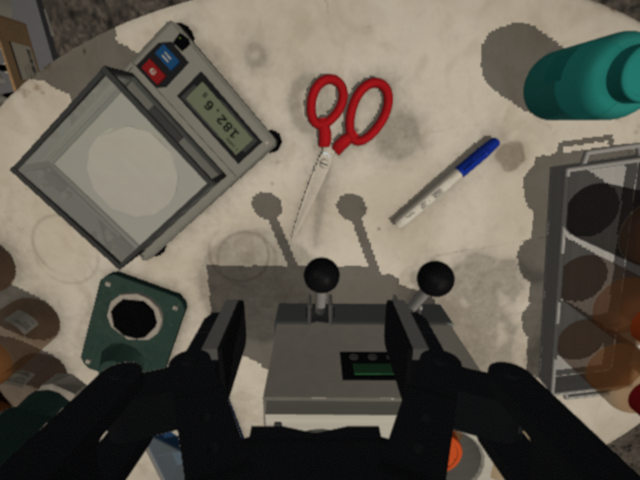

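View pics/a14_s.png

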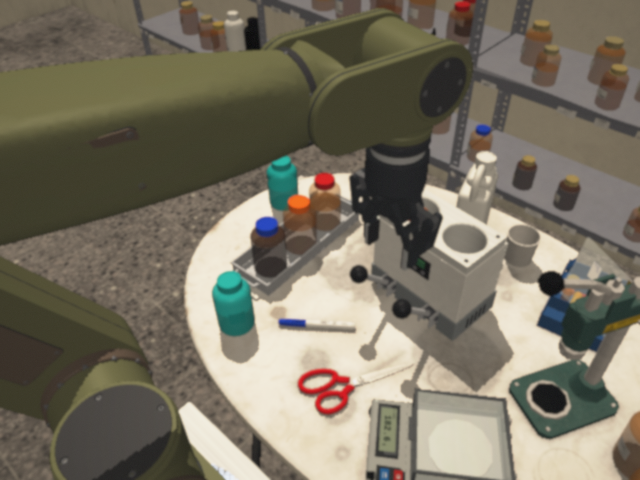

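```bash
python3 knob.py w15.png 450 -37 123; python3 knob.py w16.png 460 63 123
```

```text
22.6 [399.57306801 -36.86523229 295.77727133] [ 4.59573321e-02  9.98942049e-01 -1.64540191e-03 -1.62159138e-06]
1005 [448.3 -36.5 121.4] 0.39204547042724674
22.65 [399.58903951 -36.86814997 295.87565313] [ 4.59116105e-02  9.98944128e-01 -1.65901641e-03  3.76795122e-05]
1030 [459.9  62.9 123.4] 0.4887827179033594
```

```bash
python3 -c "
from h import *
print(job.finish_job())
s=telemetry.get_state();print(s['time_s'],s['ft_force'])"
```

```text
the job is handed in; nothing more can be done
None
the job is handed in; nothing more can be done
```

The job is handed in, at about 22.7 s of the 58 s allowed; no verdict was reported. The blue-capped bottle stands in the near place of the tray and the right lever is back up.

I gripped the right lever's knob and brought it down its arc to the stop. The blue bottle rose (cap top about 219 mm) and stayed up untouched. I then lifted it by the cap, lowered it slowly into the tray and released it, and gripped the knob again to bring the lever back up.

My last checks showed:
- **Blue bottle:** it is about 5 mm from the centre of the free place. Its cap top is level with its neighbour's (120 mm), so it is upright on the tray floor.
- **Tray bottles:** the orange one measured within about 2 mm of where it started. I only checked the red one by eye, and it looked unmoved.
- **Orange bottle in the block:** still down, cap top about 178 mm.
- **Levers:** the left one is where it started. The right one rests about 2.7 mm, or 0.025 rad, short of its first measured position. It was against its stop before I let go, and I did not nudge it further because the limit is 0.1 rad.
- **Robot:** clear of everything.

The cameras disagreed by up to about 5 mm on positions, so I used the wrist camera for the grasps and the placing.

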